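# Load the kit tray, tall part last

## Robot

A 6-joint arm with a two-finger parallel gripper is mounted at the origin on a cart in front of the work surface, level with it; the furniture and walls round the work are solid. World frame = base frame: x ahead of the robot, y to its left, z up, the work surface at z = 0. Lengths are in m, angles in rad, forces in N, time in s.
With the tool pointing down it reaches from about 0.375 to 0.9 m from the base axis. Payload 3.1 kg.
Tool frame: the origin (TCP) lies at the very end of the fingers, on their centre line; the grasp point (between the pads) lies 19 mm behind it; z points along the fingers, y is the direction in which the jaws open and shut (so a half turn about z gives the same grasp; the last joint's range is limited). The gripper opens to 85 mm and grips with 20 to 120 N. Pads are 22 mm wide; open, the fingers measure 114 mm over their backs; the gripper's body (76 mm by 85 mm) begins 54 mm behind the grasp point. The pads swing forward as they close: fully open they stand 13 mm farther back than shut.
Start: joints at [-1.327, 0.527, 1.433, -0, 1.181, -0.178], TCP at [0.256, -0.57, 0.231] pointing down, gripper open.
Joint ranges: [-3.08, 3.08], [-0.75, 2.2], [0.22, 2.44], [-1.43, 4.57], [0, 2.65], [-2.85, 2.85]. Speed limits (rad/s): [2.79, 2.79, 3.14, 3.14, 3.14, 3.14].

## Interface

Orientations are given as a unit quaternion [x, y, z, w].
In Python, from station import manip gives the robot as it stands. The module is installed in compiled form; this text tells all that it offers.
- The arm moves only by the tool send_rows, never from a script. Its argument "commands" is a list of rows, each an object with "delta_pos": the shift along the world's x, y, z in cm, a list of three; "yaw": the turn about the world's z in rad. A call has 1 to 10 rows; each row shifts and turns the pose as measured when the row begins; what a row does not reach is not made up. A row lasts 1/8 s, in which the tool goes at most 62.5 mm and 10.7 degrees, less where a joint would pass 70% of its speed; a pose out of reach is approached as far as the arm can. A call is refused whole if a number of a shift passes 6.25 or a number of a turn 0.188, either way. A call with a gripper value outside its range is refused whole. "grip" is the closure, from -1 (fully open) to 1 (shut), set as the call begins (left out, the last holds). The fingers move at their own pace and stop on an object; "force" is the grip in N (left out, the last holds). Time passes only in rows, so rows that do not move let the fingers close. It gives the time, the measured TCP pose, the force and the opening at its end, in the units of the state.
- manip.sense(): the state, without advancing time (a new reading comes with each control period).
- manip.snapshot(name): name is "scene" or "top" or "wrist"; returns the picture (420x560x3 uint8, blue, green, red); there is no depth.
- manip.get_calibration(name): a dict with "fx", "fy", "cx", "cy" (pixels), "world_to_cam" (4x4, takes a point from world to camera coordinates); the wrist camera has in their place "mount" (4x4, takes a point from camera to tool coordinates, whose origin is the TCP and whose axes are the flange's). Camera axes: x right, y down, z forward; pixel columns grow to the right and rows downward; lengths in m; the calibration is good to about 2 mm. A picture is of the moment at which its call begins: read the wrist's pose just before it. get_calibration takes no time and is no camera call.
- manip.sign_off(): hands the job in, once; it reports no verdict.
The state is a dict: "t": time; "q": joint angles; "qd": joint speeds; "tau": joint torques, N m; "tcp_pos": TCP position; "tool_rot": TCP orientation; "force": force on the tool from outside, world axes, zero at the start; "ft_torque": the same for the moment, N m; "finger_gap": opening from 0.0 (shut) to 1.0 (fully open).
Only numpy, scipy, OpenCV 4.12 (cv2) and the standard library are available. Lean on these libraries where they do the work, as an engineer would, in place of code of your own. Each camera call takes 0.05 s, during which the arm holds its last target. There are 200 camera calls.

## Task

Finish loading the grey kit tray, which already holds a gear: first set the aluminium bearing block, standing on its foot, down on the floor of the oblong middle pocket, lengthwise with the pocket, and let it go. Last, stand the tall steel shaft upright on its flange in the empty round pocket, down on the pocket floor. Leave the short shaft standing where it is.

Things in the scene. Friction and masses are not known exactly. Their poses are not given: they have to be found in the camera images.
- kit_tray: Grey plastic kit tray fixed to the worktop, 96 (its x) x 210 (its y) x 12 mm high. Origin: centre of its underside, on the worktop; z up. Three pockets 8 mm deep lie in a row along its y; their floors are 4 mm above the underside. At y = 0: oblong pocket, 80 mm along x by 46 mm along y. At y = -68 mm: empty round pocket, 60 mm diameter, for the tall shaft. At y = +68 mm: the same, with a steel gear (48 mm diameter, 18 mm high) already in it.
- bearing_block: Aluminium pillow block with a cross bore, standing on its foot on the worktop: 20 mm thick (its x), 54 mm long at the foot (its y), 34 mm high; the upper part above 24 mm is a hump about 32 mm long. Weighs about 0.12 kg. Origin: centre of its underside; z up. Grip it across the 20 mm thickness. In the oblong pocket its y lies along the tray's x, either way round.
- tall_shaft: Turned steel shaft standing upright on the worktop: round flange foot 44 mm diameter and 12 mm thick, above it a round stem of 22 mm diameter; 110 mm high in all, about 0.35 kg. Origin: centre of its underside; z up along the stem.
- short_shaft: The same kind of steel shaft but only 60 mm high (flange 44 mm, stem 22 mm); not part of the kit, stays where it stands. Origin: centre of its underside; z up. Which of two spots each shaft stands in varies.
There are look-alikes about, which are no part of the job. Leave any blue look-alike of the tall_shaft alone.

How it is judged:
By the outcome, as a careful person would: the job done as asked, in the order asked, and still so for the second after the job is handed in, with the robot touching nothing.
It also fails if it takes over 58 s, if anything falls off the work surface, if the arm or the gripper's body presses on something with over 40 N, if the wrist force passes 120 N, or if a joint passes its speed limit or range.

## Working session

There is one attempt and no reset: what is moved stays moved. The work goes in short steps, Python scripts to look and compute and a tool call to move; the robot and the scene stay as the last step left them, time stands still between calls to the robot, and variables do not carry over. Pictures are saved under pics/ and viewed, about 8 in all and at most 12, crops included, and the job is handed in when it is done.

Besides the shell and the picture viewer there is one more tool, called after "Call:" as name(argument=value, ...), one argument or row to a line, values as JSON. send_rows: Moves the arm, as the interface text tells. Its arguments: {"type":"object","properties":{"commands":{"type":"array","items":{"type":"object","properties":{"delta_pos":{"type":"array","items":{"type":"number"}},"yaw":{"type":"number"}}}},"grip":{"type":"number"},"force":{"type":"number"}},"required":["commands"]}

```bash
mkdir -p pics
cat > h.py <<'E'
import numpy as np, cv2
from station import manip
from scipy.spatial.transform import Rotation as R
def snap(n,f):
    s=manip.sense(); im=manip.snapshot(n); cv2.imwrite('pics/'+f,im); return s,im
def cam(n,s=None):
    c=manip.get_calibration(n)
    K=np.array([[c['fx'],0,c['cx']],[0,c['fy'],c['cy']],[0,0,1]])
    if 'world_to_cam' in c: W=np.array(c['world_to_cam'])
    else:
        T=np.eye(4);T[:3,:3]=R.from_quat(s['tool_rot']).as_matrix();T[:3,3]=s['tcp_pos']
        W=np.linalg.inv(T@np.array(c['mount']))
    return K,W
def proj(KW,p):
    K,W=KW; q=K@(W[:3,:3]@np.array(p,float)+W[:3,3]); return q[:2]/q[2]
def onz(KW,uv,z):
    K,W=KW; d=W[:3,:3].T@np.linalg.inv(K)@np.array([uv[0],uv[1],1.]); o=-W[:3,:3].T@W[:3,3]
    return o+d*(z-o[2])/d[2]
def tri(KWs,uvs):
    A=[];b=[]
    for (K,W),uv in zip(KWs,uvs):
        d=W[:3,:3].T@np.linalg.inv(K)@np.array([uv[0],uv[1],1.]);d/=np.linalg.norm(d);o=-W[:3,:3].T@W[:3,3]
        P=np.eye(3)-np.outer(d,d);A.append(P);b.append(P@o)
    x=np.linalg.lstsq(np.vstack(A),np.hstack(b),rcond=None)[0]
    return x,[np.round(proj(k,x)-u,1) for k,u in zip(KWs,uvs)]
E
python3 - <<'E'
from h import *
s,a=snap('scene','scene.png'); s,b=snap('top','top.png')
print(s)
for n in('scene','top','wrist'):print(n,manip.get_calibration(n))
E
```

```text
{'t': 0.05, 'q': array([-1.32648760e+00,  5.28419338e-01,  1.43387288e+00, -1.94310020e-05,
        1.18141348e+00, -1.78488768e-01]), 'qd': array([-0.00046682, -0.00041863, -0.00028001,  0.00172304, -0.00126622,
        0.00062212]), 'tau': array([-1.13808005e-04, -4.43688941e+01, -1.78778833e+01, -1.92395401e-04,
        3.80397658e-03,  1.50500327e-06]), 'tcp_pos': array([ 0.25630128, -0.56925946,  0.23037175]), 'tool_rot': array([ 9.77737054e-01,  2.09831210e-01, -4.37434270e-05, -1.05565796e-03]), 'force': array([ 0.26113109, -0.41148961,  0.59004931]), 'ft_torque': array([-0.04850486,  0.00259771, -0.0156839 ]), 'finger_gap': 0.998858299734765}
scene {'fx': 514.7727407880442, 'fy': 514.7727407880442, 'cx': 274.3485751719406, 'cy': 212.34175198981708, 'world_to_cam': array([[-0.84119193, -0.54072844,  0.00298231,  0.51109093],
       [-0.41304882,  0.63898632, -0.64891228,  0.21665529],
       [ 0.34897967, -0.54709161, -0.76085738,  0.78885531],
       [ 0.        ,  0.        ,  0.        ,  1.        ]])}
top {'fx': 488.36927519945516, 'fy': 488.36927519945516, 'cx': 271.83939498699306, 'cy': 215.4922691768738, 'world_to_cam': array([[-0.01396579, -0.99988409, -0.00606307,  0.05157648],
       [-0.98953463,  0.01469167, -0.14354574,  0.57246546],
       [ 0.14361818,  0.00399489, -0.98962511,  0.80925256],
       [ 0.        ,  0.        ,  0.        ,  1.        ]])}
wrist {'fx': 324.7224297464028, 'fy': 324.7224297464028, 'cx': 276.60405775482957, 'cy': 208.88692486633636, 'mount': array([[-3.67483733e-04, -9.58828906e-01, -2.83984143e-01,
         7.30523963e-02],
       [ 9.99999930e-01, -3.71657488e-04, -3.91844580e-05,
         1.48350803e-03],
       [-6.79736423e-05, -2.83984138e-01,  9.58828976e-01,
        -1.42954923e-01],
       [ 0.00000000e+00,  0.00000000e+00,  0.00000000e+00,
         1.00000000e+00]])}
```

View pics/scene.png

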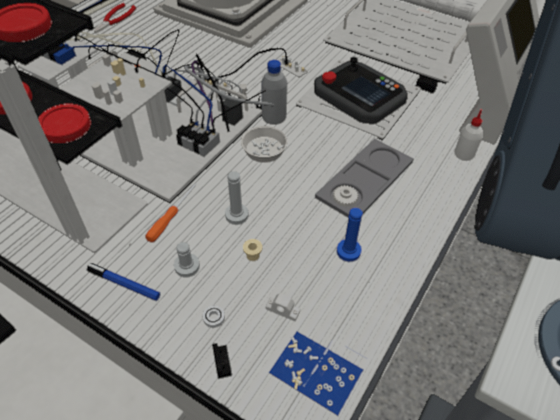

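View pics/top.png

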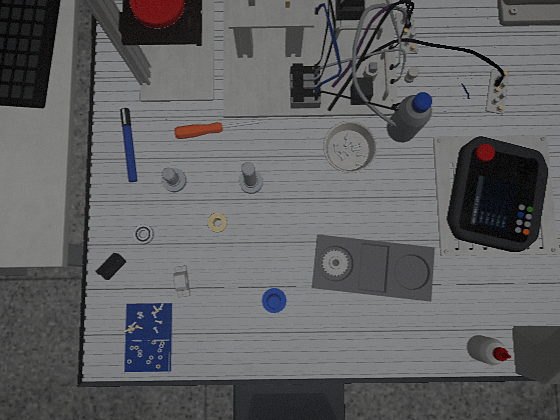

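Scene shows the tall steel shaft (235,195), the short one (186,260), the blue look-alike (350,235), the block (283,305) and the tray (365,178). In the top view they are at (250,178), (173,180), (274,300), (181,280) and (373,268), with the empty pocket at (411,272). The grey, taller shaft at scene (235,195) fits the description, because the blue one is excluded and (186,260) is short. I'll confirm it in an enlarged crop and measure there.

Run:
```python
from h import *
a=cv2.imread('pics/scene.png');b=cv2.imread('pics/top.png')
def crop(im,u,v,w,h,k):
    c=cv2.resize(im[v:v+h,u:u+w],None,fx=k,fy=k,interpolation=cv2.INTER_CUBIC)
    for i in range(0,w,10):
        cv2.putText(c,str(u+i),(i*k,8),0,.27,(0,0,255),1);cv2.line(c,(i*k,9),(i*k,14),(0,0,255),1)
    for j in range(10,h,10): cv2.putText(c,str(v+j),(0,j*k+3),0,.27,(0,0,255),1)
    return c
out=np.vstack([np.hstack([crop(a,215,165,40,60,5),crop(a,260,285,50,60,5)[:300],crop(b,160,255,65,60,5)[:300,:325]][:3]),
 np.hstack([crop(b,235,155,40,58,5),crop(b,305,228,115,58,5)])])if 0 else None
r1=np.hstack([crop(a,215,165,40,60,5),crop(a,260,285,50,60,5),crop(b,155,255,60,60,5)])
r2=np.hstack([crop(b,235,155,30,58,5),np.zeros((290,200,3),np.uint8),crop(b,155,155,40,58,5),np.zeros((290,50,3),np.uint8),crop(a,170,235,40,58,5)])[:,:750]
r2=np.pad(r2,((0,0),(0,750-r2.shape[1]),(0,0)))
cv2.imwrite('pics/c1.png',np.vstack([r1,r2]))
```

```text
(no output)
```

View pics/c1.png

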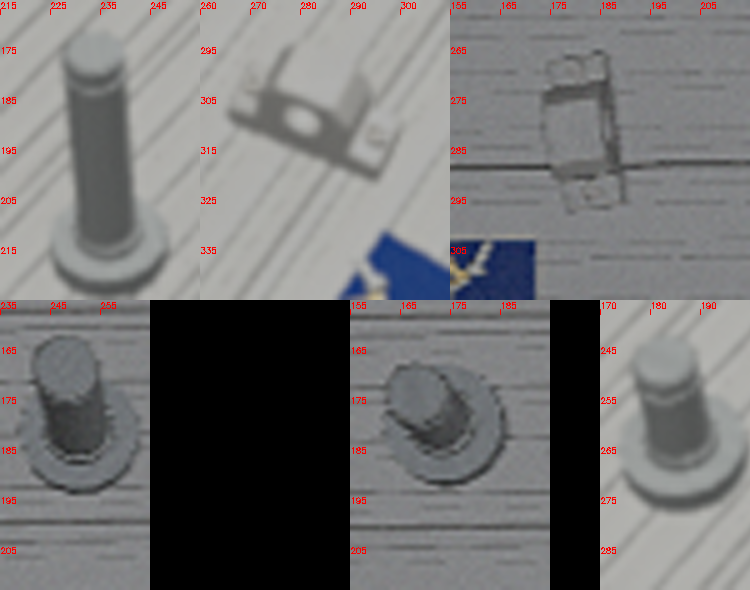

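The crop confirms it. The tall grey shaft has its tip at scene (234,175.4) and top (248.4,168.6), and its flange at scene (237,212). The other grey one is clearly short. The block's foot in the top view spans corners (174.6,267), (186.4,265.4), (190.2,296) and (178.4,297.4).

Run:
```python
from h import *
S=cam('scene');T=cam('top')
print('cams',-S[1][:3,:3].T@S[1][:3,3],-T[1][:3,:3].T@T[1][:3,3])
print('tall top',tri([S,T],[(234,175.4),(248.4,168.6)]))
print('tall flange top',onz(S,(236.8,212),.012), onz(T,(251,181.8),.008))
print('short tip',tri([S,T],[(183,246.5),(168,173.5)]))
F=[onz(T,u,.01) for u in [(174.6,267),(186.4,265.4),(190.2,296),(178.4,297.4)]];print('block',np.round(F,4),np.mean(F,0))
print('block scene bottom',onz(S,(296,320.6),0),onz(S,(266,309),0),'ear',onz(S,(300.4,310),.01))
G=[onz(T,u,.012) for u in [(317,235),(435,247),(432,300),(312,288)]];print('tray',np.round(G,4),np.mean(G,0))
print('pocket',onz(T,(411,272),.012),'gear',onz(T,(335,263),.022),'blue',onz(S,(349,248),.006),onz(T,(274,300),.11))
```

```text
cams [0.2441203  0.56949776 0.73927244] [0.45097131 0.03992716 0.88334435]
tall top (array([0.64107462, 0.07982167, 0.10339845]), [array([-0.7, -0.2]), array([0.3, 0.7])])
tall flange top [0.6367177  0.08371446 0.012     ] [0.64086556 0.08072247 0.008     ]
short tip (array([0.64630709, 0.22205313, 0.05470681]), [array([-0.9, -0.2]), array([0.4, 0.8])])
block [[0.4876 0.218  0.01  ]
 [0.4901 0.197  0.01  ]
 [0.4362 0.1897 0.01  ]
 [0.434  0.2105 0.01  ]] [0.46195074 0.20379408 0.01      ]
block scene bottom [0.43094362 0.2106936  0.        ] [0.48285153 0.2191527  0.        ] ear [0.43229344 0.19551484 0.01      ]
tray [[ 0.5409 -0.037   0.012 ]
 [ 0.5164 -0.2466  0.012 ]
 [ 0.4234 -0.2356  0.012 ]
 [ 0.4471 -0.0256  0.012 ]] [ 0.48194725 -0.13617427  0.012     ]
pocket [ 0.47270611 -0.20144925  0.012     ] gear [ 0.49003622 -0.06632063  0.022     ] blue [0.42473971 0.04029007 0.006     ] [0.42987601 0.0415383  0.11      ]
```

Run:
```python
from h import *
S=cam('scene');T=cam('top')
print('bottle',tri([S,T],[(477,118),(500,354)]))
print('grey bottle cap',tri([S,T],[(274,66),(423,101)]))
```

```text
bottle (array([ 0.33973096, -0.31089904,  0.09524271]), [array([-1.,  0.]), array([0.6, 1.1])])
grey bottle cap (array([ 0.74262808, -0.20482436,  0.12635107]), [array([-0.8, -0.2]), array([0.4, 1. ])])
```

Call:
send_rows(
  commands=[
    {"delta_pos": [2,2,1],"yaw": -0.1},
    {"delta_pos": [4,2,0],"yaw": -0.1},
    {"delta_pos": [4,4,0],"yaw": -0.08},
    {"delta_pos": [4,4.5,0]},
    {"delta_pos": [3,5,0]},
    {"delta_pos": [3,5,0]},
    {"delta_pos": [2,5,-1]},
    {"delta_pos": [1,5,-1]},
    {"delta_pos": [1,5,-1]},
    {"delta_pos": [0,0,0]},
  ],
  grip=-1,
  force=40,
)

```text
validation failed for argument at $.co...
```

Call:
send_rows(
  commands=[
    {"delta_pos": [2,2,1],"yaw": -0.1},
    {"delta_pos": [4,2,0],"yaw": -0.1},
    {"delta_pos": [4,4,0],"yaw": -0.08},
    {"delta_pos": [4,4.5,0],"yaw": 0},
    {"delta_pos": [3,5,0],"yaw": 0},
    {"delta_pos": [3,5,0],"yaw": 0},
    {"delta_pos": [2,5,-1],"yaw": 0},
    {"delta_pos": [1,5,-1],"yaw": 0},
    {"delta_pos": [1,5,-1],"yaw": 0},
    {"delta_pos": [0,0,0],"yaw": 0},
  ],
  grip=-1,
  force=40,
)

```text
t: 1.35
tcp_pos: [0.4997, -0.1818, 0.2053]
tool_rot: [0.998, 0.065, -0.001, -0.003]
force: [0.9, -0.4, 0.2]
finger_gap: 1.003
```

Run:
```python
from h import *
import pickle
s,a=snap('wrist','w1.png'); pickle.dump(s,open('w1.pkl','wb'));print(s['tcp_pos'],s['tool_rot'])
```

```text
[ 0.49973561 -0.18183553  0.20534017] [ 9.97892424e-01  6.48008737e-02 -9.35676893e-04 -3.26819685e-03]
```

Call:
send_rows(
  commands=[
    {"delta_pos": [-0.5,5,0],"yaw": 0},
    {"delta_pos": [-0.5,5,0],"yaw": 0},
    {"delta_pos": [-0.5,5,0],"yaw": 0},
    {"delta_pos": [-0.5,5,-1],"yaw": 0},
    {"delta_pos": [-0.5,5,-1],"yaw": 0},
    {"delta_pos": [-0.5,5,-1],"yaw": 0},
    {"delta_pos": [-0.3,5,-1],"yaw": 0},
    {"delta_pos": [0,2,-1],"yaw": 0},
    {"delta_pos": [0,0,-1],"yaw": 0},
    {"delta_pos": [0,0,0],"yaw": 0},
  ],
)

```text
t: 2.65
tcp_pos: [0.4772, 0.1815, 0.1467]
tool_rot: [0.998, 0.055, 0.008, 0.002]
force: [0.8, 0.3, 0.5]
finger_gap: 1.001
```

Run:
```python
from h import *
import pickle
s,a=snap('wrist','w2.png'); pickle.dump(s,open('w2.pkl','wb'));print(s['tcp_pos'],s['tool_rot'])
b=cv2.imread('pics/w1.png')
K=cam('wrist',s);p=proj(K,(.462,.204,.02)).astype(int);print(p)
k1=cam('wrist',pickle.load(open('w1.pkl','rb')));t=proj(k1,(.482,-.136,.012)).astype(int);print(t)
def c(im,p,w,h,k):
    u=np.clip(p[0]-w//2,0,560-w);v=np.clip(p[1]-h//2,0,420-h);print(u,v)
    return cv2.resize(im[v:v+h,u:u+w],None,fx=k,fy=k,interpolation=cv2.INTER_CUBIC)
cv2.imwrite('pics/c2.png',np.hstack([c(a,p,130,190,3),c(b,t,130,190,3)]))
```

```text
[0.47720977 0.18152151 0.14667758] [0.9984467  0.05503695 0.00842257 0.0020452 ]
[247 218]
[231 195]
182 123
166 100
```

View pics/c2.png

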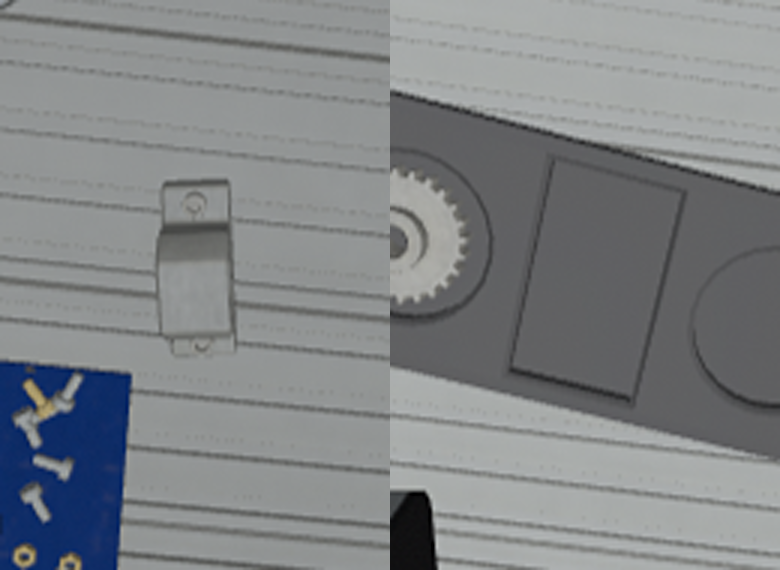

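In w2 the block's foot-top corners lie at crop (162,182), (229,180), (234,352) and (172,354), and the hump top spans (160–233, 262–336). In w1 the pocket's rim corners are at crop (552,158), (685,191), (634,404) and (511,371).

Run:
```python
from h import *
import pickle
k2=cam('wrist',pickle.load(open('w2.pkl','rb')));k1=cam('wrist',pickle.load(open('w1.pkl','rb')))
f2=lambda p:(182+p[0]/3,123+p[1]/3); f1=lambda p:(166+(p[0]-390)/3,100+p[1]/3)
for nm,pts,z in (('foot',[(162,182),(229,180),(234,352),(172,354)],.01),('hump',[(162,262),(232,262),(231,338),(161,334)],.034)):
    F=np.array([onz(k2,f2(p),z) for p in pts])[:,:2];m=(F[0]+F[1]-F[2]-F[3])/2
    print(nm,np.round(F,4).tolist(),F.mean(0),'L',np.linalg.norm(m),'W',np.linalg.norm(F[0]-F[1]),np.linalg.norm(F[2]-F[3]),'ang',np.degrees(np.arctan2(m[1],m[0])))
P=np.array([onz(k1,f1(p),.012) for p in [(552,158),(685,191),(634,404),(511,371)]])[:,:2]
m=(P[0]+P[1]-P[2]-P[3])/2;n=(P[0]+P[3]-P[1]-P[2])/2
print('pocket',np.round(P,4).tolist(),P.mean(0),np.linalg.norm(m),np.linalg.norm(n),np.degrees(np.arctan2(m[1],m[0])),np.degrees(np.arctan2(n[1],n[0])))
# heights: triangulate block ear corners (top + wrist), tray rim corners with top
T=cam('top');S=cam('scene')
for w,t in (((162,182),(174.6,267)),((229,180),(186.4,265.4)),((234,352),(190.2,296)),((172,354),(178.4,297.4))):print('tri',tri([k2,T],[f2(w),t]))
# wrist image of pocket in top image predicted
for q in P: print(np.round(proj(T,(*q,.012)),1))
u=cv2.imread('pics/w1.png')
```

```text
foot [[0.4894, 0.2169], [0.4921, 0.1974], [0.4389, 0.1908], [0.4362, 0.2097]] [0.46414826 0.20372389] L 0.053717934099652864 W 0.019620189592177206 0.019075627307314658 ang 7.354201789302287
hump [[0.4722, 0.2128], [0.4743, 0.1938], [0.4523, 0.1919], [0.4513, 0.2115]] [0.46252561 0.20248705] L 0.021526612282680546 W 0.019158365712203453 0.01958151969141396 ang 4.191268487738156
pocket [[0.5257, -0.1197], [0.5204, -0.1662], [0.4398, -0.1569], [0.4467, -0.1109]] [ 0.48316275 -0.13841331] 0.08034826247456853 0.046643261414527605 -6.45835553651976 82.45781035268242
tri (array([0.48807513, 0.21815609, 0.00524297]), [array([-0.9,  0.3]), array([ 0.5, -0.2])])
tri (array([0.49057846, 0.19794593, 0.00304647]), [array([-0.3,  0.2]), array([ 0.2, -0.1])])
tri (array([0.4360379, 0.1909033, 0.0027458]), [array([-0.,  0.]), array([ 0., -0.])])
tri (array([0.43412625, 0.21070971, 0.00553682]), [array([-0.7,  0.2]), array([ 0.4, -0.1])])
[363.5 242.8]
[389.8 245.4]
[386.7 291.2]
[360.4 287.6]
```

Call:
send_rows(
  commands=[
    {"delta_pos": [-0.7,1.1,-2],"yaw": 0.02},
    {"delta_pos": [-0.7,1.1,-3],"yaw": 0},
    {"delta_pos": [0,0,-2.5],"yaw": 0},
    {"delta_pos": [0,0,0],"yaw": 0},
    {"delta_pos": [0,0,0],"yaw": 0},
  ],
  grip=-0.2,
)

```text
t: 3.32
tcp_pos: [0.4691, 0.198, 0.0738]
tool_rot: [0.998, 0.06, 0.013, 0.002]
force: [-0.1, 0.6, 0.3]
finger_gap: 0.597
```

Run:
```python
from h import *
s,a=snap('wrist','w3.png');r=R.from_quat(s['tool_rot']).as_matrix();print(s['tcp_pos'],s['tool_rot'],s['finger_gap'],np.degrees(np.arctan2(r[1,1],r[0,1])),r[:,2])
k=cam('wrist',s);o=[]
for z,c in((.034,(0,0,255)),(.008,(0,255,0))):
    L,W=(.016,.01) if z>.02 else(.027,.01)
    t=np.radians(7.4);e=np.array([np.cos(t),np.sin(t)]);n=np.array([-e[1],e[0]])
    q=[proj(k,(*(np.array([.463,.2035])+i*L*e+j*W*n),z)) for i,j in((1,1),(1,-1),(-1,-1),(-1,1))]
    cv2.polylines(a,[np.int32(q)],True,c,1)
cv2.imwrite('pics/c3.png',a)
```

```text
[0.4691341  0.19798513 0.073782  ] [0.99811457 0.05987016 0.01338677 0.00191192] 0.5965789494601597 -83.13876507301497 [ 0.026952   -0.0022137  -0.99963428]
```

View pics/c3.png

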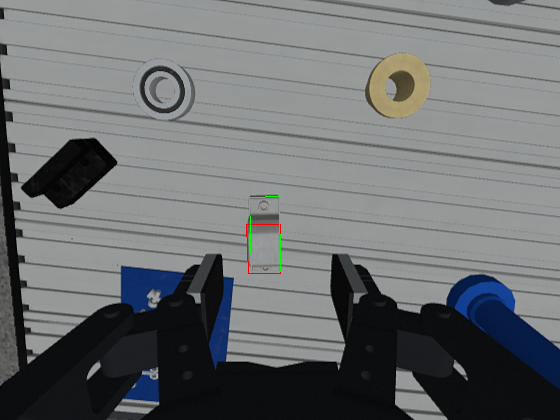

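The overlay fits the block in w3, where it sits at about (264,235) between the fingers at (215,270) and (345,270). I'll descend now.

Call:
send_rows(
  commands=[
    {"delta_pos": [-0.6,0.55,-2],"yaw": 0.01},
    {"delta_pos": [0,0,-3],"yaw": 0},
    {"delta_pos": [0,0,0],"yaw": 0},
  ],
)

```text
t: 3.75
tcp_pos: [0.4671, 0.2033, 0.027]
tool_rot: [0.998, 0.064, 0.018, 0.001]
force: [-0.5, 0.3, -0.5]
finger_gap: 0.6
```

Call:
send_rows(
  commands=[
    {"delta_pos": [-0.6,0,-1.8],"yaw": 0},
    {"delta_pos": [0,0,0],"yaw": 0},
  ],
)

```text
t: 4.0
tcp_pos: [0.4634, 0.2035, 0.0116]
tool_rot: [0.998, 0.064, 0.021, 0.001]
force: [0.4, 0.4, 0.2]
finger_gap: 0.598
```

Call:
send_rows(
  commands=[
    {"delta_pos": [0,0,-0.3],"yaw": 0},
    {"delta_pos": [0,0,0],"yaw": 0},
  ],
)

```text
t: 4.25
tcp_pos: [0.4658, 0.2038, 0.011]
tool_rot: [0.998, 0.064, 0.024, 0.001]
force: [1.3, -0.4, -0.4]
finger_gap: 0.601
```

Call:
send_rows(
  commands=[
    {"delta_pos": [0,0,0],"yaw": 0},
    {"delta_pos": [0,0,0],"yaw": 0},
    {"delta_pos": [0,0,0],"yaw": 0},
    {"delta_pos": [0,0,0],"yaw": 0},
    {"delta_pos": [0,0,0],"yaw": 0},
  ],
  grip=1,
  force=50,
)

```text
t: 4.88
tcp_pos: [0.4667, 0.204, 0.0121]
tool_rot: [0.998, 0.064, 0.025, 0.0]
force: [0.1, -0.5, 0.7]
finger_gap: 0.221
```

Call:
send_rows(
  commands=[
    {"delta_pos": [0,0,3],"yaw": 0},
    {"delta_pos": [0,0,5],"yaw": 0},
    {"delta_pos": [0,0,5],"yaw": 0},
    {"delta_pos": [0,0,3],"yaw": 0},
    {"delta_pos": [0,0,0],"yaw": 0},
  ],
)

```text
t: 5.5
tcp_pos: [0.4643, 0.2034, 0.1746]
tool_rot: [0.998, 0.064, 0.022, 0.001]
force: [-0.0, -0.4, -1.0]
finger_gap: 0.22
```

Call:
send_rows(
  commands=[
    {"delta_pos": [0.3,-3,0],"yaw": -0.05},
    {"delta_pos": [0.3,-5.5,0],"yaw": -0.05},
    {"delta_pos": [0.3,-5.5,0],"yaw": -0.05},
    {"delta_pos": [0.3,-5.5,0],"yaw": -0.05},
    {"delta_pos": [0.3,-5.5,0],"yaw": -0.05},
    {"delta_pos": [0.3,-5.5,0],"yaw": 0},
    {"delta_pos": [0.3,-3,0],"yaw": 0},
    {"delta_pos": [0,0,0],"yaw": 0},
    {"delta_pos": [0,0,0],"yaw": 0},
  ],
)

```text
t: 6.62
tcp_pos: [0.4763, -0.1389, 0.1602]
tool_rot: [0.998, -0.065, 0.01, -0.0]
force: [-0.2, 0.9, -1.4]
finger_gap: 0.22
```

Call:
send_rows(
  commands=[
    {"delta_pos": [1.0,0.15,-3],"yaw": 0},
    {"delta_pos": [0.2,0,-5],"yaw": 0},
    {"delta_pos": [0,0,-3.5],"yaw": 0.01},
    {"delta_pos": [0,0,0],"yaw": 0},
  ],
)

```text
t: 7.12
tcp_pos: [0.4874, -0.1307, 0.0416]
tool_rot: [0.998, -0.056, 0.009, -0.001]
force: [-0.0, -0.3, -1.0]
finger_gap: 0.222
```

Run:
```python
from h import *
s,a=snap('wrist','w4.png');r=R.from_quat(s['tool_rot']).as_matrix();print(s['tcp_pos'],np.degrees(np.arctan2(r[1,1],r[0,1])),r[:,2],s['force'])
k=cam('wrist',s)
C=np.array([.4825,-.1375]);t=np.radians(-6.8);e=np.array([np.cos(t),np.sin(t)]);n=np.array([-e[1],e[0]])
P=lambda x,y,z:proj(k,(*(C+x*e+y*n),z))
cv2.polylines(a,[np.int32([P(i*.04,j*.023,.012) for i,j in((1,1),(1,-1),(-1,-1),(-1,1))])],True,(0,0,255),1)
cv2.polylines(a,[np.int32([P(i*.048,j*.105,.012) for i,j in((1,1),(1,-1),(-1,-1),(-1,1))])],True,(0,255,0),1)
cv2.polylines(a,[np.int32([P(.03*np.cos(q),-.068+.03*np.sin(q),.012) for q in np.linspace(0,6.28,40)])],True,(0,0,255),1)
cv2.imwrite('pics/c4.png',a)
```

```text
[ 0.48738417 -0.1307357   0.04164451] -96.4197620018298 [ 0.01845308  0.00188919 -0.99982794] [-0.03874789 -0.30512457 -0.99859651]
```

View pics/c4.png

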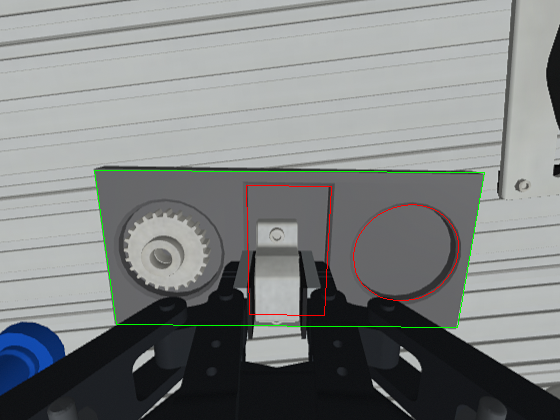

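The tray overlay fits in w4: the pocket is at (246–333, 184–316) and the round pocket at (406,252). The block hangs 7 mm too far in +y, so I'll correct that and lower it.

Call:
send_rows(
  commands=[
    {"delta_pos": [0,-0.8,0],"yaw": 0},
    {"delta_pos": [0,-0.2,-1],"yaw": 0},
    {"delta_pos": [0,0,0],"yaw": 0},
  ],
)

```text
t: 7.55
tcp_pos: [0.4904, -0.1421, 0.0358]
tool_rot: [0.998, -0.055, 0.013, 0.001]
force: [0.5, 0.1, -0.8]
finger_gap: 0.226
```

Call:
send_rows(
  commands=[
    {"delta_pos": [-0.4,0.3,-1.3],"yaw": 0},
    {"delta_pos": [0,0,0],"yaw": 0},
  ],
)

```text
t: 7.8
tcp_pos: [0.4872, -0.1399, 0.0239]
tool_rot: [0.998, -0.056, 0.015, 0.001]
force: [1.0, 0.3, -1.4]
finger_gap: 0.219
```

Call:
send_rows(
  commands=[
    {"delta_pos": [0,0.2,-0.6],"yaw": 0},
    {"delta_pos": [0,0,-0.1],"yaw": 0},
  ],
)

```text
t: 8.05
tcp_pos: [0.4882, -0.1384, 0.0175]
tool_rot: [0.998, -0.056, 0.016, 0.002]
force: [-0.0, 0.3, -1.3]
finger_gap: 0.222
```

Call:
send_rows(
  commands=[
    {"delta_pos": [-0.2,0,-0.3],"yaw": 0},
    {"delta_pos": [0,0,-0.1],"yaw": 0},
  ],
)

```text
t: 8.3
tcp_pos: [0.488, -0.1388, 0.0161]
tool_rot: [0.998, -0.056, 0.018, 0.003]
force: [-3.0, -0.0, 6.6]
finger_gap: 0.223
```

Contact at the expected height (TCP z 0.016). I'll open only partly, because the gear is close.

Call:
send_rows(
  commands=[
    {"delta_pos": [0,0,0],"yaw": 0},
    {"delta_pos": [0,0,0],"yaw": 0},
  ],
  grip=0.2,
)

```text
t: 8.55
tcp_pos: [0.4885, -0.1391, 0.0167]
tool_rot: [0.998, -0.056, 0.019, 0.003]
force: [0.6, -0.2, -0.2]
finger_gap: 0.402
```

Call:
send_rows(
  commands=[
    {"delta_pos": [0,0,2],"yaw": 0},
    {"delta_pos": [0,0,5],"yaw": 0},
    {"delta_pos": [0,0,6],"yaw": 0},
    {"delta_pos": [0,0,6],"yaw": 0},
    {"delta_pos": [0,0,0],"yaw": 0},
  ],
)

```text
t: 9.18
tcp_pos: [0.4879, -0.1393, 0.2108]
tool_rot: [0.998, -0.056, 0.018, 0.003]
force: [0.5, 0.6, -0.3]
finger_gap: 0.398
```

Run:
```python
from h import *
s,a=snap('wrist','w5.png');print(s['tcp_pos'],s['tool_rot'])
k=cam('wrist',s);p=proj(k,(.4825,-.1375,.012)).astype(int);u,v=max(p[0]-130,0),max(p[1]-90,0)
x=cv2.resize(a[v:v+180,u:u+260],None,fx=2.5,fy=2.5,interpolation=cv2.INTER_CUBIC);cv2.imwrite('pics/c5.png',x);print(u,v)
```

```text
[ 0.48789851 -0.13927273  0.21081696] [ 0.99823333 -0.05641575  0.01845515  0.00262318]
144 106
```

View pics/c5.png

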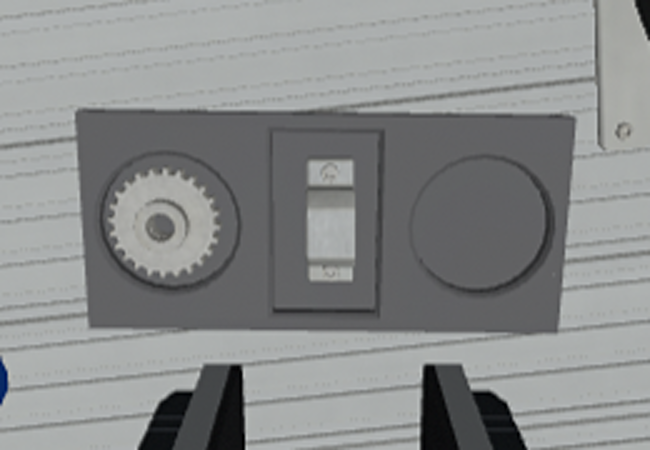

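The block stands in the oblong pocket, lengthwise and clear of the walls, with its foot at crop (307–355, 158–282). Next is the tall shaft.

Call:
send_rows(
  commands=[
    {"delta_pos": [2,3,0],"yaw": 0},
    {"delta_pos": [3,5,0],"yaw": 0},
    {"delta_pos": [3,5,0],"yaw": 0},
    {"delta_pos": [3,4,0],"yaw": 0},
    {"delta_pos": [1.5,2.5,0],"yaw": 0},
    {"delta_pos": [0,0,0],"yaw": 0},
    {"delta_pos": [0,0,0],"yaw": 0},
  ],
  grip=-1,
)

```text
t: 10.1
tcp_pos: [0.6052, 0.0627, 0.1921]
tool_rot: [0.998, -0.058, 0.002, 0.001]
force: [-0.3, -0.2, 0.2]
finger_gap: 0.999
```

Run:
```python
from h import *
s,a=snap('wrist','w6.png');r=R.from_quat(s['tool_rot']).as_matrix();print(s['tcp_pos'],s['tool_rot'],r[:,2])
k=cam('wrist',s)
circ=lambda z,rr:np.int32([proj(k,(.640+rr*np.cos(q),.081+rr*np.sin(q),z)) for q in np.linspace(0,6.28,40)])
b=a.copy()
cv2.polylines(b,[circ(.012,.022)],True,(0,0,255),1);cv2.polylines(b,[circ(.11,.011)],True,(0,255,0),1)
p=proj(k,(.64,.081,.06)).astype(int);u,v=np.clip(p-[80,60],0,[400,300]);print(u,v)
cv2.imwrite('pics/c6.png',np.hstack([cv2.resize(i[v:v+120,u:u+130],None,fx=3,fy=3,interpolation=cv2.INTER_CUBIC) for i in(a,b)]))
```

```text
[0.60524853 0.06267669 0.19212473] [ 9.98302424e-01 -5.82189334e-02  1.59519419e-03  5.31054548e-04] [ 0.00312314 -0.00124605 -0.99999435]
169 104
```

View pics/c6.png

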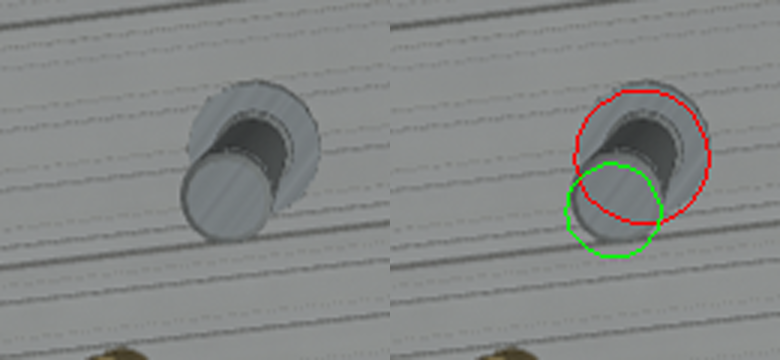

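In w6 the shaft tip is at (245,169) and the flange at (254,153). Both sit about 3 mm farther in +x than predicted, and they agree with the 110 mm height. The shaft is therefore at about (0.643, 0.080).

Call:
send_rows(
  commands=[
    {"delta_pos": [2.0,1.0,0],"yaw": 0},
    {"delta_pos": [1.8,0.7,0],"yaw": 0},
    {"delta_pos": [0,0,-3],"yaw": 0},
    {"delta_pos": [0,0,0],"yaw": 0},
  ],
)

```text
t: 10.65
tcp_pos: [0.641, 0.0742, 0.1602]
tool_rot: [0.998, -0.062, -0.001, 0.001]
force: [-0.4, -0.4, -0.6]
finger_gap: 0.999
```

Call:
send_rows(
  commands=[
    {"delta_pos": [0.2,0.6,-3],"yaw": 0},
    {"delta_pos": [0,0,-4],"yaw": 0},
    {"delta_pos": [0,0,-2],"yaw": 0},
    {"delta_pos": [0,0,0],"yaw": 0},
  ],
)

```text
t: 11.15
tcp_pos: [0.6449, 0.076, 0.0731]
tool_rot: [0.998, -0.065, 0.002, 0.001]
force: [0.2, 0.3, 0.6]
finger_gap: 0.998
```

Call:
send_rows(
  commands=[
    {"delta_pos": [-0.3,0.5,-1.5],"yaw": 0},
    {"delta_pos": [0,0,0],"yaw": 0},
  ],
)

```text
t: 11.4
tcp_pos: [0.6429, 0.0804, 0.0597]
tool_rot: [0.998, -0.066, 0.004, 0.001]
force: [-0.6, 0.4, 0.5]
finger_gap: 1.0
```

Run:
```python
from h import *
s,a=snap('wrist','w7.png');print(s['tcp_pos'],s['tool_rot'],s['force']);T=cam('top')
t,b=snap('top','t7.png');c=snap('scene','s7.png')[1]
k=cam('wrist',s);print('shaft proj tip',proj(k,(.643,.08,.11)),proj(k,(.643,.08,.06)))
cv2.imwrite('pics/c7.png',np.hstack([a,cv2.resize(c[120:260,190:270],None,fx=3,fy=3)]))
```

```text
[0.64290982 0.08044884 0.05971768] [ 0.99783949 -0.06556166  0.00409456  0.0011163 ] [-0.5626825   0.43154544  0.46666326]
shaft proj tip [276.01469388 338.68961421] [275.95624179 270.71324124]
```

View pics/c7.png

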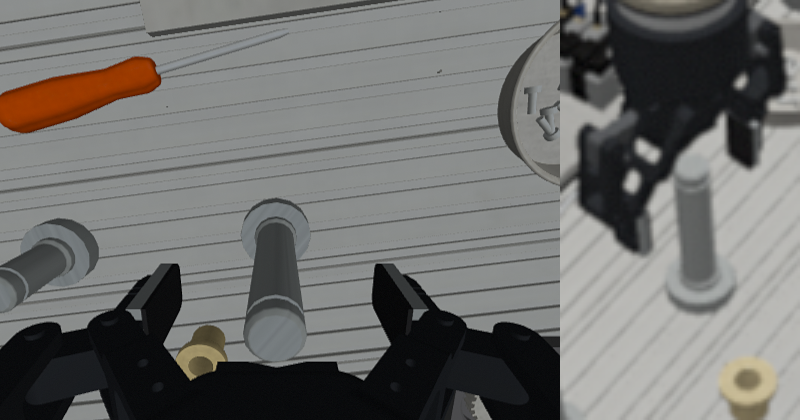

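The tall shaft is centred between the fingers, with its tip at (275,335) against (276,339) predicted. I'll grip it and lift.

Call:
send_rows(
  commands=[
    {"delta_pos": [0,0,0],"yaw": 0},
    {"delta_pos": [0,0,0],"yaw": 0},
    {"delta_pos": [0,0,0],"yaw": 0},
    {"delta_pos": [0,0,0],"yaw": 0},
    {"delta_pos": [0,0,0],"yaw": 0},
    {"delta_pos": [0,0,0],"yaw": 0},
    {"delta_pos": [0,0,0],"yaw": 0},
  ],
  grip=1,
  force=80,
)

```text
t: 12.42
tcp_pos: [0.646, 0.0805, 0.0627]
tool_rot: [0.998, -0.065, 0.008, 0.001]
force: [-0.1, 0.6, 0.1]
finger_gap: 0.236
```

Call:
send_rows(
  commands=[
    {"delta_pos": [0,0,2],"yaw": 0},
    {"delta_pos": [0,0,4],"yaw": 0},
    {"delta_pos": [0,0,4],"yaw": 0},
    {"delta_pos": [0,0,0],"yaw": 0},
  ],
)

```text
t: 12.92
tcp_pos: [0.6434, 0.0803, 0.1652]
tool_rot: [0.998, -0.065, 0.005, 0.001]
force: [-0.3, 0.0, -3.1]
finger_gap: 0.239
```

Call:
send_rows(
  commands=[
    {"delta_pos": [-1.5,-2.5,0],"yaw": 0},
    {"delta_pos": [-2.5,-4.2,0],"yaw": 0},
    {"delta_pos": [-2.5,-4.2,0],"yaw": 0},
    {"delta_pos": [-2.5,-4.2,0],"yaw": 0},
    {"delta_pos": [-2.5,-4.2,0],"yaw": 0},
    {"delta_pos": [-2.5,-4.2,0],"yaw": 0},
    {"delta_pos": [-2,-3,0],"yaw": 0},
    {"delta_pos": [0,0,0],"yaw": 0},
    {"delta_pos": [0,0,0],"yaw": 0},
  ],
)

```text
t: 14.05
tcp_pos: [0.4701, -0.1881, 0.1565]
tool_rot: [0.998, -0.065, -0.003, -0.002]
force: [-0.8, 0.4, -3.4]
finger_gap: 0.238
```

Call:
send_rows(
  commands=[
    {"delta_pos": [0.5,-1.6,0],"yaw": 0},
    {"delta_pos": [0,0,-3],"yaw": 0},
    {"delta_pos": [0,0,-2],"yaw": 0},
    {"delta_pos": [0,0,0],"yaw": 0},
  ],
)

```text
t: 14.55
tcp_pos: [0.4799, -0.2055, 0.1053]
tool_rot: [0.998, -0.062, -0.001, -0.0]
force: [0.1, 0.1, -3.6]
finger_gap: 0.232
```

Run:
```python
from h import *
s,a=snap('wrist','w8.png');r=R.from_quat(s['tool_rot']).as_matrix();print(s['tcp_pos'],r[:,2],s['force']);c=snap('scene','s8.png')[1]
k=cam('wrist',s)
P=(.4744,-.205)
cv2.polylines(a,[np.int32([proj(k,(P[0]+.03*np.cos(q),P[1]+.03*np.sin(q),.012)) for q in np.linspace(0,6.28,40)])],True,(0,0,255),1)
for d,col in(((0,0),(0,255,0)),):
    z=s['tcp_pos'][2]-.0627+.012; x,y=s['tcp_pos'][0]-.003,s['tcp_pos'][1]
    cv2.polylines(a,[np.int32([proj(k,(x+.022*np.cos(q),y+.022*np.sin(q),z)) for q in np.linspace(0,6.28,40)])],True,col,1)
S=cam('scene');p=proj(S,(*P,.012)).astype(int);u,v=p-[40,70];print(p)
cv2.imwrite('pics/c8.png',np.hstack([a,cv2.resize(c[max(v,0):max(v,0)+140,u:u+80],None,fx=3,fy=3)]))
```

```text
[ 0.47990491 -0.20548333  0.10532464] [-1.95253218e-03  8.14668376e-04 -9.99997762e-01] [ 0.05395339  0.13934973 -3.6162619 ]
[382 154]
```

View pics/c8.png

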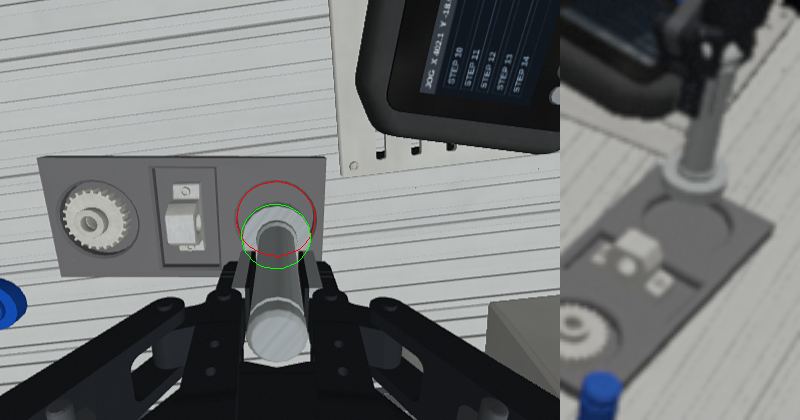

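In w8 the flange is at (276,235), over the pocket at (276,218). It is about 4 mm too far in +x, so I'll correct that during the descent.

Call:
send_rows(
  commands=[
    {"delta_pos": [-0.6,0,-1],"yaw": 0},
    {"delta_pos": [0,0,-1.5],"yaw": 0},
    {"delta_pos": [0,0,0],"yaw": 0},
  ],
)

```text
t: 15.02
tcp_pos: [0.4752, -0.2064, 0.0817]
tool_rot: [0.998, -0.061, 0.002, 0.001]
force: [-0.4, -0.0, -4.2]
finger_gap: 0.234
```

Call:
send_rows(
  commands=[
    {"delta_pos": [-0.1,0.1,-1.2],"yaw": 0},
    {"delta_pos": [0,0,0],"yaw": 0},
  ],
)

```text
t: 15.28
tcp_pos: [0.4742, -0.2054, 0.0689]
tool_rot: [0.998, -0.061, 0.002, 0.001]
force: [-0.2, 0.0, -3.2]
finger_gap: 0.238
```

Call:
send_rows(
  commands=[
    {"delta_pos": [0,0,-0.25],"yaw": 0},
  ],
)

```text
t: 15.4
tcp_pos: [0.4745, -0.2057, 0.0666]
tool_rot: [0.998, -0.061, 0.002, 0.002]
force: [-4.6, 0.6, 25.6]
finger_gap: 0.238
```

Call:
send_rows(
  commands=[
    {"delta_pos": [0,0,-0.1],"yaw": 0},
  ],
)

```text
t: 15.52
tcp_pos: [0.4747, -0.2058, 0.0667]
tool_rot: [0.998, -0.061, 0.002, 0.002]
force: [-2.7, 1.1, 10.1]
finger_gap: 0.24
```

Contact at TCP z 0.0667, which is the expected floor height. I'll release it and look before rising.

Call:
send_rows(
  commands=[
    {"delta_pos": [0,0,0],"yaw": 0},
    {"delta_pos": [0,0,0],"yaw": 0},
    {"delta_pos": [0,0,0],"yaw": 0},
    {"delta_pos": [0,0,0],"yaw": 0},
  ],
  grip=-0.6,
)

```text
t: 16.02
tcp_pos: [0.4763, -0.207, 0.0682]
tool_rot: [0.998, -0.061, 0.004, 0.003]
force: [0.3, 0.9, 0.4]
finger_gap: 0.799
```

Call:
send_rows(
  commands=[
    {"delta_pos": [0,0,2],"yaw": 0},
    {"delta_pos": [0,0,5],"yaw": 0},
    {"delta_pos": [0,0,5],"yaw": 0},
    {"delta_pos": [0,0,4],"yaw": 0},
    {"delta_pos": [0,0,0],"yaw": 0},
  ],
)

```text
t: 16.65
tcp_pos: [0.4754, -0.2064, 0.2319]
tool_rot: [0.998, -0.061, 0.003, 0.003]
force: [-0.4, -0.7, 0.0]
finger_gap: 0.799
```

Run:
```python
from h import *
s,a=snap('wrist','w9.png');print(s['tcp_pos'],s['force']);c=snap('scene','s9.png')[1];b=snap('top','t9.png')[1]
k=cam('wrist',s);P=(.4744,-.205)
x,y=proj(k,(.4825,-.1375,.03)).astype(int)
A=a[max(y-110,0):max(y-110,0)+220,max(x-120,0):max(x-120,0)+260]
cv2.imwrite('pics/c9.png',np.hstack([cv2.resize(A,(471,399)),cv2.resize(c[107:240,305:415],None,fx=3,fy=3)]))
```

```text
[ 0.47539588 -0.20643454  0.23192057] [-0.35148    -0.68240465  0.00520659]
```

View pics/c9.png

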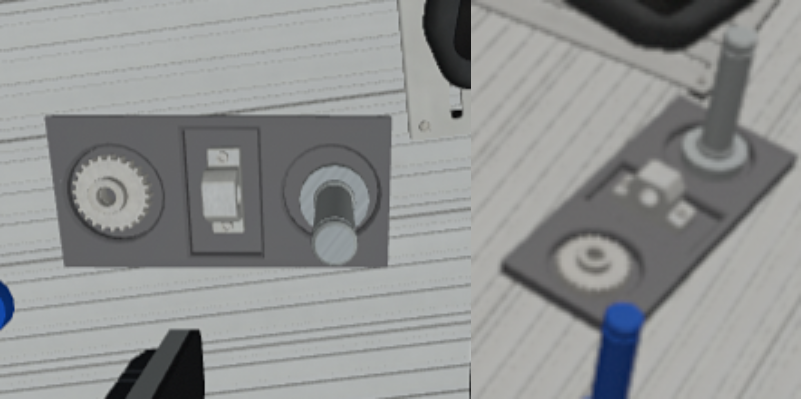

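The shaft stands upright with its flange inside the round pocket at crop (335,197), and the block and gear are seated. The arm is clear, so I'm handing in.

Run:
```python
from h import *
print(np.abs(cv2.imread('pics/s9.png')[235:280,165:205].astype(int)-cv2.imread('pics/scene.png')[235:280,165:205]).mean())
manip.sign_off()
```

```text
0.7005555555555556
the job is handed in; nothing more can be done
```

The kit tray is loaded as asked, and I handed the job in after about 17 s of robot time.

- **Bearing block:** I placed it first, standing on its foot in the oblong pocket, lengthwise, and let it go. The wrist picture after release shows it clear of all four walls.
- **Tall steel shaft:** It stands upright on its flange in the empty round pocket. It met the floor at the expected height (TCP z 0.0667 m), with a brief push of about 26 N. The last wrist and scene pictures show its flange wholly inside the pocket.
- **Everything else:** The gear is still in its pocket. The scene image around the short shaft is unchanged since the start. The blue look-alike was not touched. The arm was about 23 cm above the worktop and touching nothing at hand-in.

Two measurements disagreed slightly along the way. The first two-camera fix on the tall shaft was about 3 mm off in x against the wrist view, and I used the wrist view. The tool also drifted up to about 3° from vertical over many small moves, but it was within 0.6° of vertical when I released the shaft.

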